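# Draw a counting slide home and lock it

## Task

The thick glass slide lies half under the blue cover of the slide stage. Press on top of the glass with closed fingers, firmly enough to grip it but not hard enough to crack it, and draw it toward you along the channel, past the spring roller, until its front edge is fully home against the front stop. Then push the red knob so that the lock bar runs fully across behind the slide, and leave the other things on the bench as they are.

Things in the scene. Friction and masses are not known exactly. Their poses are not given: they have to be found in the camera images.
- stage: Slide stage screwed to the bench: grey base 154 mm long in x, aluminium rails. Origin: underside, on the channel's centre line; x runs along the channel away from the front stop (draw the slide to -x), y to the left, z up. Channel 40 mm wide; bed 10 mm, rails and front stop 13.5 mm above the bench. Bed, rails and slide are polished (friction about 0.15 between them).
- stop_face (a point): Middle of the front stop's inner face, at bed height (stage x = -60 mm, y = 0, z = 10 mm).
- cover_edge (a point): Middle of the blue pocket cover's front edge, on its top (stage x = 31 mm, y = 0, z = 21.5 mm). The pocket runs back from here to x = 86 mm, so the slide's rear end cannot be reached.
- roller_tip (a point): Tip, at rest, of the brass spring roller in the right rail (stage x = -46 mm, y = -16 mm): it stands 4 mm into the channel, yields sideways, and bears on the slide's side over the last 20 mm of its travel. There the slide needs up to about 7 N of pull; past it, it stays where it is left.
- slide: Glass counting slide 76 x 38 x 5 mm (x, y, z), about 36 g, pale green, a white field on its front end. Origin: centre of its underside; x along the channel as the stage's. It lies on the bed, 1.5 mm proud of the rails. Its front edge starts 26 to 40 mm short of the stop; when home its origin is at stage x = -22 mm. It cracks if the fingers press it with more than 30 N in all.
- slide_top (a point): Centre of the slide's upper face, 15 mm above the bench. Rubber fingertips hold it well (friction 0.7 or more); 12 to 20 N of press suits. Glass and stage are hard, and an arm that gives a little loses press as the pull builds up: read the force and renew it. When the slide is home the pull rises until the fingers slip.
- slide_front (a point): Middle of the slide's front edge, underside (38 mm to -x of its origin).
- lock (a joint): Travel of the lock bar in m: 0 = drawn out to the left, clear of the channel; 0.044 = fully across, at its end stop. It moves toward stage -y against about 1.5 N of friction and stays where left. The steel bar crosses at stage x = 18.5 to 28.5 mm, 2.5 mm behind a slide that is home; one that is not home blocks it. It starts at 0 to 0.008.
- lock_knob (a point): Top middle of the bar's red knob: 14 mm wide, 27 to 40 mm above the bench, on an 8 mm stem on the bar (bar top at 16.5 mm). Stage x = 23.5 mm, y = 74.5 mm less the bar's travel. The bar ends 8 mm to stage +y of it. To the right of the knob a loop over the bar, 21.5 mm high, spans stage y = 20 to 23.5 mm.
- wash_bottle: white squeeze bottle with a blue cap and bent spout, 95x64x203 mm, at the right; a bystander. Origin: centre of its underside.
- screwdriver: screwdriver with a yellow handle, 163 mm long, front right; a bystander. Origin: centre of its underside.
- loupe: small black loupe, 40 mm wide, 30 mm high, front left; a bystander. Origin: centre of its underside.
- cassette_8: pale tissue cassette, 29x48x12 mm, front left; a bystander. Origin: centre of its underside.
- pink_jar: jar with a red lid, 59 mm wide, 98 mm high, at the back; a bystander. Origin: centre of its underside.
- blue_jar: jar with a blue lid, 59 mm wide, 98 mm high, at the back; a bystander. Origin: centre of its underside.

How it is judged:
By the outcome, as a careful person would: the job done as asked, in the order asked, and still so for the second after the job is handed in, with the robot touching nothing.
It also fails if it takes over 70 s, if anything falls off the work surface, if the arm or the gripper's body presses on something with over 40 N, if the wrist force passes 120 N, or if a joint passes its speed limit or range.

## Robot

A 6-joint arm with a two-finger parallel gripper is mounted at the origin on a cart in front of the work surface, level with it; the furniture and walls round the work are solid. World frame = base frame: x ahead of the robot, y to its left, z up, the work surface at z = 0. Lengths are in m, angles in rad, forces in N, time in s.
With the tool pointing down it reaches from about 0.4 to 0.825 m from the base axis. Payload 7 kg.
Tool frame: the origin (TCP) lies at the very end of the fingers, on their centre line; the grasp point (between the pads) lies 19 mm behind it (tcp_to_grasp is the distance from the TCP to the grasp point, in m); x points along the fingers, z is the direction in which the jaws open and shut, and the axes are right-handed (so a half turn about x gives the same grasp; the last joint's range is limited). The gripper opens to 88 mm and grips with 3 to 60 N. Pads are 19 mm wide; open, the fingers measure 130 mm over their backs; the gripper's body (78 mm by 193 mm) begins 47 mm behind the grasp point.
Start: joints at [1.479, 0.359, 0.012, 0, -1.224, -0.288], TCP at [0.25, 0.627, 0.227] pointing down, gripper open.
Joint ranges: [-3.07, 3.07], [-1.43, 2.12], [-1.02, 1.25], [-3.03, 1.67], [-3.05, -0], [-3.03, 3.03]. Speed limits (rad/s): [2.39, 2.39, 3.01, 3.14, 3.14, 3.14].

## Interface

Orientations are given as [roll, pitch, yaw] about the fixed x, y, z axes, in that order (R = Rz(yaw) Ry(pitch) Rx(roll)).
In Python, from station import get_state, grab_frame, job_done, tcp_to_grasp gives the robot as it stands. The module is installed in compiled form; this text tells all that it offers.
- The arm moves only by the shell command python3 -m crank 'ROWS' [FORCE]. ROWS is JSON, a list of rows, each a list of 7 numbers: the shift along the tool's x, y, z in m, then the turn, a rotation vector about the tool's x, y, z in rad, then the opening, from 0 (shut) to 1 (fully open). In form: [[x, y, z, wx, wy, wz, fingers], ...]. A call has 1 to 10 rows; each row is the pose to reach, as a shift and turn from the pose commanded when the call began, along the tool's axes at that moment; what a row does not reach only later rows make up. A row lasts 1/8 s, in which the tool goes at most 62.5 mm and 10.7 degrees, less where a joint would pass 70% of its speed; a pose out of reach is approached as far as the arm can. A call with a gripper value outside its range is refused whole. The fingers move at their own pace and stop on an object; FORCE is the grip in N (left out, the last holds). Time passes only in rows, so rows that repeat a pose let the fingers close. It gives the time, the measured TCP pose, the force and the opening at its end, in the units of the state.
- get_state(): the state, without advancing time (a new reading comes with each control period).
- grab_frame(name): name is "scene" or "top"; returns a dict with "pixels" (384x512x3 uint8, red, green, blue), "vfov" (degrees; the focal length in pixels is half the picture's height over the tangent of half this angle, whatever the lens; pixels are square), "cx", "cy" (the principal point, pixels), "extrinsics" (4x4, takes a point from world to camera coordinates). Camera axes: x right, y up, looking along -z (the intrinsics and any distortion apply to the point x, -y, -z); pixel columns grow to the right and rows downward; lengths in m; the calibration is good to about 2 mm. A picture is of the moment at which its call begins. There is no depth.
- job_done(): hands the job in, once; it reports no verdict.
The state is a dict: "t": time; "q": joint angles; "qd": joint speeds; "joint_efforts": joint torques, N m; "eef_pos": TCP position; "ee_rot": TCP orientation; "force": force on the tool from outside, world axes, zero at the start; "moment": the same for the moment, N m; "width": finger opening in m.
Only numpy, scipy, OpenCV 4.12 (cv2) and the standard library are available. Lean on these libraries where they do the work, as an engineer would, in place of code of your own. Each camera call takes 0.05 s, during which the arm holds its last target.

## Working session

There is one attempt and no reset: what is moved stays moved. The work goes in short steps, Python scripts to look and compute and a shell command to move; the robot and the scene stay as the last step left them, time stands still between calls to the robot, and variables do not carry over. Pictures are saved under pics/ and viewed, and the job is handed in when it is done.

```bash
mkdir -p pics
python3 - <<'E'
from station import *
import cv2
s=get_state();print({k:s[k] for k in s})
print(tcp_to_grasp if not callable(tcp_to_grasp) else tcp_to_grasp())
for n in("scene","top"):
    f=grab_frame(n);print(n,f["vfov"],f["cx"],f["cy"],f["extrinsics"],[k for k in f])
    cv2.imwrite(f"pics/{n}0.png",cv2.resize(f["pixels"][...,::-1],None,fx=1.5,fy=1.5))
    cv2.imwrite(f"pics/raw_{n}0.png",f["pixels"][...,::-1])
E
```

```text
{'t': 0.0, 'q': array([ 1.47912165e+00,  3.59369469e-01,  1.10547877e-02, -3.83084970e-04,
       -1.22409338e+00, -2.88097893e-01]), 'qd': array([-0.00080575,  0.0006561 , -0.00063173,  0.00017737, -0.00066456,
        0.00022996]), 'joint_efforts': array([-8.58264157e-04, -5.82719421e+01,  2.93044227e+01,  6.99798077e+00,
        6.82516897e-03, -1.62788510e-04]), 'eef_pos': array([0.25006189, 0.62643752, 0.22562624]), 'ee_rot': array([ 0.06829837,  1.56914484, -1.882401  ]), 'force': array([ 0.09757757,  0.50863793, -0.30735702]), 'moment': array([-0.01245674,  0.03041263,  0.0232849 ]), 'width': 0.08765474491041546}
0.0188
scene 55.92419997843113 258.52813360597503 191.3425470623347 [[-0.68630908 -0.72690526 -0.02426085  0.40179847]
 [ 0.37726364 -0.38431642  0.84259898 -0.27276784]
 [-0.62181347  0.56913059  0.53799477 -0.66381196]
 [ 0.          0.          0.          1.        ]] ['pixels', 'vfov', 'cx', 'cy', 'extrinsics']
top 42.394680200473346 254.88190688148086 195.2924667290643 [[ 6.61759407e-03 -9.99925198e-01 -1.02862046e-02  7.98749826e-04]
 [ 9.97814929e-01  5.92669814e-03  6.58045771e-02 -5.77448015e-01]
 [-6.57386916e-02 -1.06991965e-02  9.97779511e-01 -1.35668835e+00]
 [ 0.00000000e+00  0.00000000e+00  0.00000000e+00  1.00000000e+00]] ['pixels', 'vfov', 'cx', 'cy', 'extrinsics']
```

View pics/scene0.png

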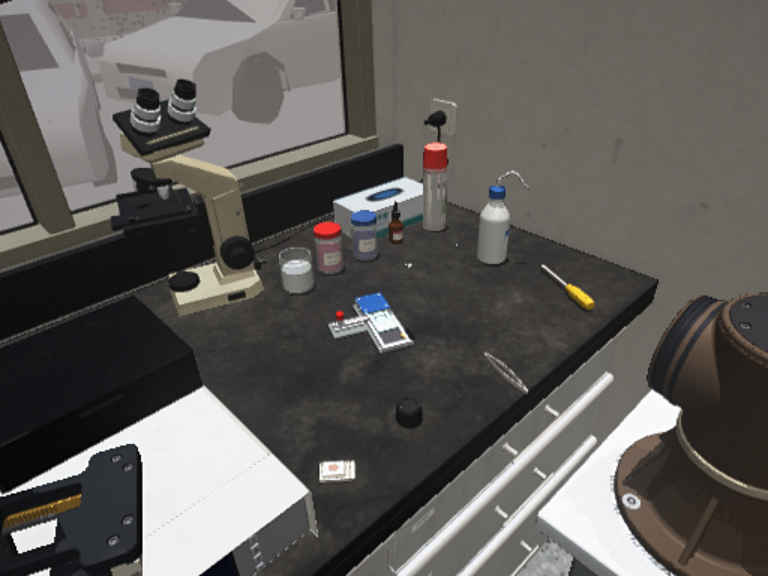

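View pics/top0.png

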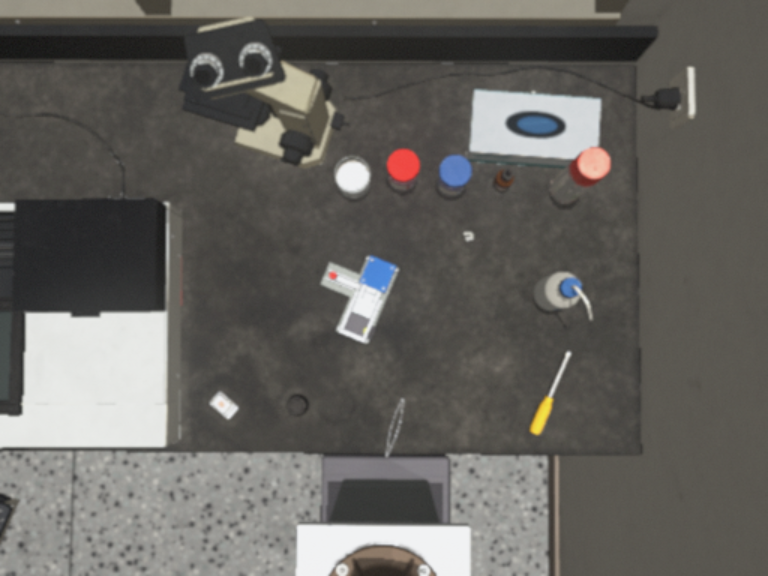

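The stage is near scene px (250,213) and top px (245,200) in raw pixels. I'll enlarge those areas.

Run:
```python
import cv2,numpy as np
def grid(im,x0,y0,w,h,k,out):
    c=cv2.resize(im[y0:y0+h,x0:x0+w],None,fx=k,fy=k,interpolation=cv2.INTER_CUBIC)
    for i in range(0,w,10):
        cv2.putText(c,str(x0+i),(i*k,10),0,.35,(0,255,255),1);cv2.line(c,(i*k,12),(i*k,18),(0,255,255),1)
    for j in range(0,h,10):
        cv2.putText(c,str(y0+j),(0,j*k+4),0,.35,(0,255,255),1)
    cv2.imwrite(out,c)
grid(cv2.imread("pics/raw_scene0.png"),210,185,75,58,10,"pics/cs.png")
grid(cv2.imread("pics/raw_top0.png"),205,165,70,60,10,"pics/ct.png")
```

```text
(no output)
```

View pics/cs.png

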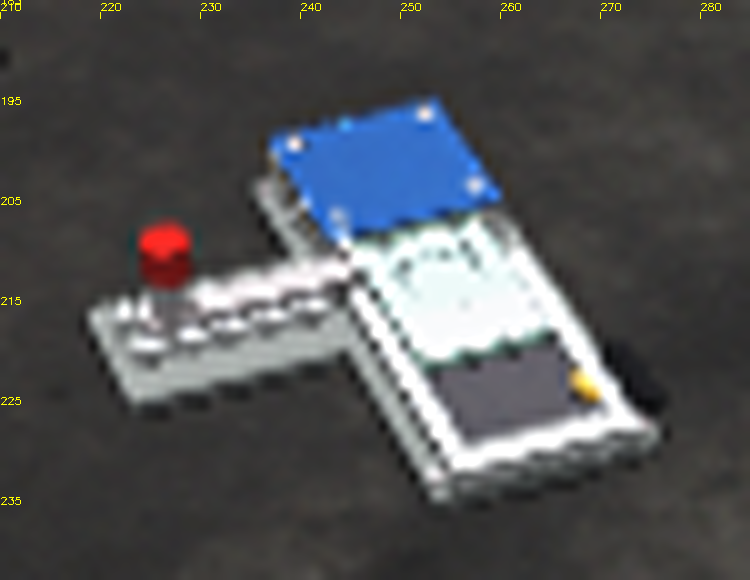

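View pics/ct.png

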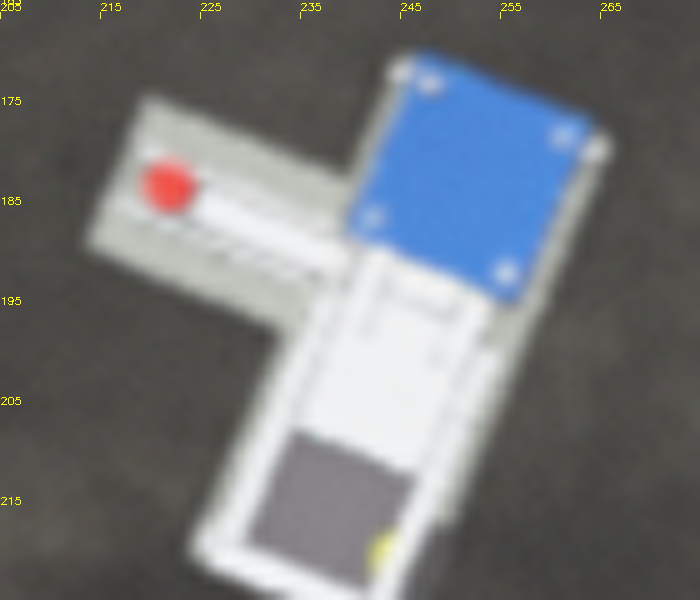

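```bash
cat > fit.py <<'E'
import numpy as np,sys
from scipy.optimize import least_squares
from station import grab_frame
F={n:grab_frame(n) for n in("scene","top")}
def proj(n,P):
    f=F[n];E=f["extrinsics"];c=np.asarray(P)@E[:3,:3].T+E[:3,3]
    k=192/np.tan(np.radians(f["vfov"])/2)
    return np.array([f["cx"]+k*c[0]/-c[2],f["cy"]-k*c[1]/-c[2]])
off={"scene":(210,185),"top":(205,165)}
# params X,Y,yaw,t,s(front edge stage x),w
O=lambda n,u,v:np.array(off[n])+(np.array([u,v])+.5)/10-.5
obs=[("top",(353,235),lambda p:(31,p[5],21.5)),("top",(515,303),lambda p:(31,-p[5],21.5)),
("top",(415,50),lambda p:(86,p[5],21.5)),("top",(598,123),lambda p:(86,-p[5],21.5)),
("top",(170,187),lambda p:(23.5,74.5-p[3],40)),
("top",(247,537),lambda p:(-60,20,10)),
("top",(297,430),lambda p:(p[4],19,15)),("top",(415,472),lambda p:(p[4],-19,15)),
("scene",(338,240),lambda p:(31,p[5],21.5)),("scene",(500,203),lambda p:(31,-p[5],21.5)),
("scene",(270,140),lambda p:(86,p[5],21.5)),("scene",(435,98),lambda p:(86,-p[5],21.5)),
("scene",(165,241),lambda p:(23.5,74.5-p[3],40)),
("scene",(465,440),lambda p:(-60,20,13.5)),
("scene",(428,362),lambda p:(p[4],19,15)),("scene",(556,328),lambda p:(p[4],-19,15)),
]
def world(p,q):
    c,s=np.cos(p[2]),np.sin(p[2]);q=np.array(q)/1000
    return np.array([p[0]+c*q[0]-s*q[1],p[1]+s*q[0]+c*q[1],q[2]])
def res(p):
    r=[proj(n,world(p,g(p)))-O(n,*uv) for n,uv,g in obs]
    return np.concatenate(r)
if __name__=="__main__":
    for sel in (None,"top","scene"):
        m=np.repeat([sel is None or o[0]==sel for o in obs],2)
        s=least_squares(lambda p:res(p)[m],[.57,.02,-.35,4,-28,25],x_scale=[.01,.01,.1,1,1,1])
        print(sel,s.x.round(4),np.sqrt((s.fun**2).mean()))
        if sel is None: print(s.fun.reshape(-1,2).round(2)); np.save("p.npy",s.x)
E
python3 fit.py
```

```text
None [  0.5596   0.0355  -0.3841   0.1486 -23.9497  25.3313] 0.40076283380760813
[[-0.4  -0.23]
 [ 0.27 -0.11]
 [ 0.96  0.05]
 [-0.5  -0.37]
 [ 0.07 -0.23]
 [-0.34  0.7 ]
 [-0.15 -0.48]
 [ 0.66  0.51]
 [-0.59 -0.04]
 [ 0.31 -0.48]
 [-0.09 -0.2 ]
 [-0.11  0.17]
 [-0.   -0.1 ]
 [ 0.46  0.81]
 [-0.39  0.23]
 [ 0.08  0.24]]
top [  0.5596   0.0357  -0.3828   0.4078 -24.104   25.9206] 0.4323663950823856
scene [  0.5598   0.0352  -0.386   -0.1295 -23.6926  24.6802] 0.3154922497806386
```

```bash
cat > h.py <<'E'
import numpy as np
from scipy.spatial.transform import Rotation as R
from station import *
p=[0.5597,0.0355,-0.384]
def W(x,y,z):
    c,s=np.cos(p[2]),np.sin(p[2]);return np.array([p[0]+(c*x-s*y)/1e3,p[1]+(s*x+c*y)/1e3,z/1e3])
def toS(P):
    c,s=np.cos(p[2]),np.sin(p[2]);d=(np.array(P)-[p[0],p[1],0])*1e3
    return np.array([c*d[0]+s*d[1],-s*d[0]+c*d[1],d[2]])
def Rt(a=0): # tool x down, tool z along stage x rotated by a
    y=p[2]+a
    z=np.array([np.cos(y),np.sin(y),0]);x=np.array([0,0,-1.]);return R.from_matrix(np.c_[x,np.cross(z,x),z])
def cur():
    s=get_state();return s,np.array(s["eef_pos"]),R.from_euler("xyz",s["ee_rot"])
def to(P,a=0):
    s,e,r=cur()
    print("shift",r.inv().apply(P-e).round(4),"rotvec",(r.inv()*Rt(a)).as_rotvec().round(4))
def show():
    s,e,r=cur();print("t",round(s["t"],3),"stage",toS(e).round(2),"F",s["force"].round(2),"Fstage",R.from_euler("z",-p[2]).apply(s["force"]).round(2),"w",round(s["width"],4),"q6",s["q"].round(3))
    print("tool axes in stage\n",(R.from_euler("z",-p[2])*r).as_matrix().round(4))
E
python3 - <<'E'
from h import *
show()
for a in(0,np.pi,np.pi/2,-np.pi/2): print(a);to(W(5,0,60),a)
E
```

```text
t 0.2 stage [-508.46  432.15  226.02] F [ 0.03 -0.11 -0.98] Fstage [ 0.07 -0.09 -0.98] w 0.0874 q6 [ 1.479  0.359  0.011 -0.    -1.224 -0.288]
tool axes in stage
 [[ 1.0e-04  1.0e+00  4.1e-03]
 [-9.0e-04  4.1e-03 -1.0e+00]
 [-1.0e+00  1.0e-04  9.0e-04]]
0
shift [0.1665 0.5117 0.4341] rotvec [-1.5667e+00  8.0000e-04  6.0000e-04]
3.141592653589793
shift [0.1665 0.5117 0.4341] rotvec [ 1.5749e+00  6.0000e-04 -8.0000e-04]
1.5707963267948966
shift [0.1665 0.5117 0.4341] rotvec [-3.1375e+00  2.0000e-04  1.4000e-03]
-1.5707963267948966
shift [0.1665 0.5117 0.4341] rotvec [ 0.0041  0.0009 -0.0001]
```

```bash
python3 -m crank '[[0,0.046,0.039,0,0,0,0],[0,0.092,0.078,0,0,0,0],[0,0.138,0.117,0,0,0,0],[0,0.184,0.156,0,0,0,0],[0,0.23,0.195,0,0,0,0],[0.01,0.276,0.234,0,0,0,0],[0.02,0.322,0.273,0,0,0,0],[0.035,0.368,0.312,0,0,0,0],[0.05,0.414,0.351,0,0,0,0],[0.06,0.46,0.39,0,0,0,0]]' 30
python3 - <<'E'
from h import *
show();to(W(5,0,40),-np.pi/2)
E
```

```text
t: 1.45
eef_pos: [0.5333, 0.0923, 0.1661]
ee_rot: [-1.208, 1.571, 3.125]
force: [0.8, 1.3, 0.8]
width: 0.0009
t 1.45 stage [-45.72  42.74 166.09] F [0.81 1.32 0.81] Fstage [0.26 1.52 0.81] w 0.0009 q6 [ 0.533  0.189 -0.369 -0.    -1.013  0.658]
tool axes in stage
 [[-1.0e-04  1.0e+00  4.5e-03]
 [-0.0e+00  4.5e-03 -1.0e+00]
 [-1.0e+00 -1.0e-04  0.0e+00]]
shift [0.1261 0.0505 0.043 ] rotvec [0.0045 0.     0.0001]
```

```bash
python3 -m crank '[[0.03,0.03,0.025,0,0,0,0],[0.06,0.053,0.043,0,0,0,0],[0.1,0.053,0.043,0,0,0,0],[0.136,0.053,0.043,0.0045,0,0,0],[0.136,0.053,0.043,0.0045,0,0,0],[0.136,0.053,0.043,0.0045,0,0,0]]'
python3 - <<'E'
from h import *
import cv2
show();to(W(8,0,16),-np.pi/2)
for n in("scene","top"):
    im=grab_frame(n)["pixels"][...,::-1]
    c=im[140:260,180:310] 
    cv2.imwrite(f"pics/{n}1.png",cv2.resize(c,None,fx=6,fy=5 if 0 else 6,interpolation=cv2.INTER_CUBIC)[:600])
show()
E
```

```text
t: 2.2
eef_pos: [0.567, 0.0348, 0.0317]
ee_rot: [1.987, 1.57, 0.033]
force: [-0.3, 0.2, 0.5]
width: 0.0005
t 2.2 stage [ 7.01  2.1  31.71] F [-0.29  0.16  0.46] Fstage [-0.33  0.04  0.46] w 0.0005 q6 [ 0.406  0.386 -0.459  0.001 -0.725  0.781]
tool axes in stage
 [[ 1.e-03  1.e+00  4.e-04]
 [ 5.e-04  4.e-04 -1.e+00]
 [-1.e+00  1.e-03 -5.e-04]]
shift [0.0157 0.001  0.0021] rotvec [ 0.0004 -0.0005 -0.001 ]
t 2.3 stage [ 7.25  2.5  32.37] F [-0.61  0.37  0.03] Fstage [-0.71  0.11  0.03] w 0.0001 q6 [ 0.406  0.384 -0.459  0.    -0.725  0.781]
tool axes in stage
 [[ 2.2e-03  1.0e+00  4.0e-04]
 [ 1.8e-03  4.0e-04 -1.0e+00]
 [-1.0e+00  2.2e-03 -1.8e-03]]
```

View pics/scene1.png

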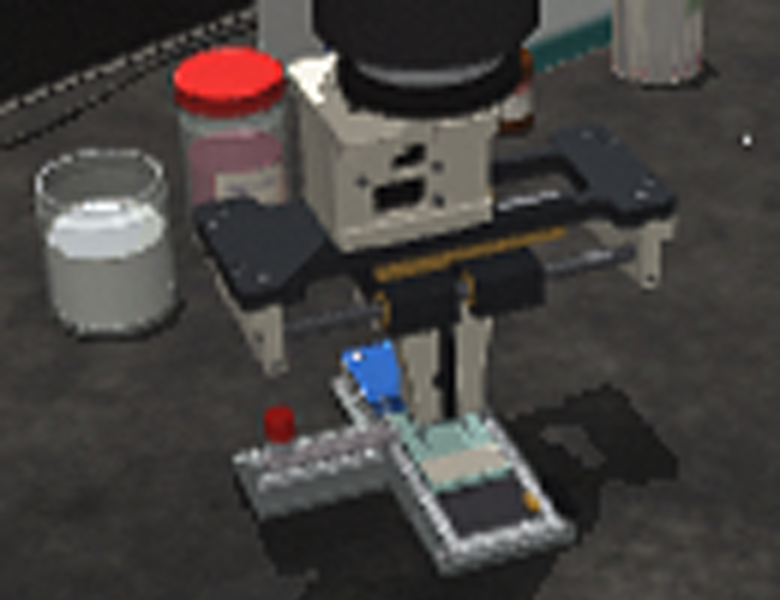

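The fingers are shut just above the glass, around crop px (445,415), and clear of the cover and knob. I'll go down gently.

```bash
python3 -m crank '[[0.006,0.001,0.002,0,0,0,0],[0.012,0.001,0.002,0,0,0,0],[0.014,0.001,0.002,0,0,0,0],[0.014,0.001,0.002,0,0,0,0],[0.014,0.001,0.002,0,0,0,0]]'; python3 -c "
from h import *
show()"
```

```text
t: 2.92
eef_pos: [0.5664, 0.0323, 0.0166]
ee_rot: [1.269, 1.571, -0.686]
force: [-0.1, 0.9, -0.5]
width: 0.0005
t 2.925 stage [ 7.4  -0.41 16.59] F [-0.09  0.86 -0.48] Fstage [-0.4   0.77 -0.48] w 0.0005 q6 [ 0.402  0.406 -0.472  0.    -0.693  0.785]
tool axes in stage
 [[ 0.e+00  1.e+00 -2.e-04]
 [-0.e+00 -2.e-04 -1.e+00]
 [-1.e+00  0.e+00  0.e+00]]
```

```bash
python3 -m crank '[[0.001,0,0,0,0,0,0],[0.0015,0,0,0,0,0,0],[0.002,0,0,0,0,0,0],[0.002,0,0,0,0,0,0],[0.002,0,0,0,0,0,0]]'; python3 -c "
from h import *
show()"
```

```text
t: 3.55
eef_pos: [0.5664, 0.0323, 0.0153]
ee_rot: [1.963, 1.57, 0.008]
force: [-2.0, 0.8, 7.7]
width: 0.0006
t 3.55 stage [ 7.44 -0.44 15.3 ] F [-2.03  0.78  7.74] Fstage [-2.17 -0.04  7.74] w 0.0006 q6 [ 0.402  0.408 -0.473  0.    -0.689  0.785]
tool axes in stage
 [[ 4.e-04  1.e+00 -1.e-04]
 [ 2.e-04 -1.e-04 -1.e+00]
 [-1.e+00  4.e-04 -2.e-04]]
```

```bash
python3 -m crank '[[0.0004,0,0,0,0,0,0],[0.0004,0,0,0,0,0,0],[0.0004,0,0,0,0,0,0]]'; python3 -c "
from h import *
show()"
```

```text
t: 3.92
eef_pos: [0.5664, 0.0323, 0.0153]
ee_rot: [1.966, 1.57, 0.011]
force: [-3.8, -0.0, 11.4]
width: 0.0005
t 3.925 stage [ 7.44 -0.42 15.28] F [-3.82 -0.05 11.43] Fstage [-3.53 -1.48 11.43] w 0.0005 q6 [ 0.402  0.408 -0.473  0.    -0.689  0.785]
tool axes in stage
 [[ 5.e-04  1.e+00  1.e-04]
 [ 2.e-04  1.e-04 -1.e+00]
 [-1.e+00  5.e-04 -2.e-04]]
```

```bash
python3 -m crank '[[0.0005,0,0,0,0,0,0],[0.0005,-0.002,0,0,0,0,0],[0.0005,-0.004,0,0,0,0,0],[0.0005,-0.004,0,0,0,0,0]]'; python3 -c "
from h import *
show()"
```

```text
t: 4.42
eef_pos: [0.5648, 0.0342, 0.0153]
ee_rot: [2.114, 1.567, 0.16]
force: [1.0, -0.7, 8.6]
width: 0.0003
t 4.425 stage [ 5.22  0.69 15.29] F [ 1.   -0.7   8.58] Fstage [ 1.18 -0.27  8.58] w 0.0003 q6 [ 0.407  0.404 -0.48   0.002 -0.682  0.779]
tool axes in stage
 [[ 3.6e-03  1.0e+00  7.0e-04]
 [ 2.2e-03  7.0e-04 -1.0e+00]
 [-1.0e+00  3.6e-03 -2.2e-03]]
```

```bash
python3 -m crank '[[0.0006,0,0,0,0,0,0],[0.0006,-0.002,0,0,0,0,0],[0.0006,-0.004,0,0,0,0,0],[0.0006,-0.004,0,0,0,0,0]]'
python3 - <<'E'
from h import *
import cv2
show()
for n in("scene","top"):
    im=grab_frame(n)["pixels"][...,::-1]
    c=im[185:243,210:285] if n=="scene" else im[165:225,205:275]
    cv2.imwrite(f"pics/{n}2.png",cv2.resize(c,None,fx=10,fy=10,interpolation=cv2.INTER_CUBIC))
E
```

```text
t: 4.92
eef_pos: [0.562, 0.0354, 0.0153]
ee_rot: [2.04, 1.565, 0.086]
force: [2.6, -4.4, 11.3]
width: 0.0005
t 4.925 stage [ 2.12  0.8  15.25] F [ 2.62 -4.39 11.27] Fstage [ 4.07 -3.09 11.27] w 0.0005 q6 [ 0.412  0.4   -0.488  0.003 -0.677  0.774]
tool axes in stage
 [[ 0.005   1.      0.0011]
 [ 0.0026  0.0011 -1.    ]
 [-1.      0.005  -0.0026]]
```

View pics/scene2.png

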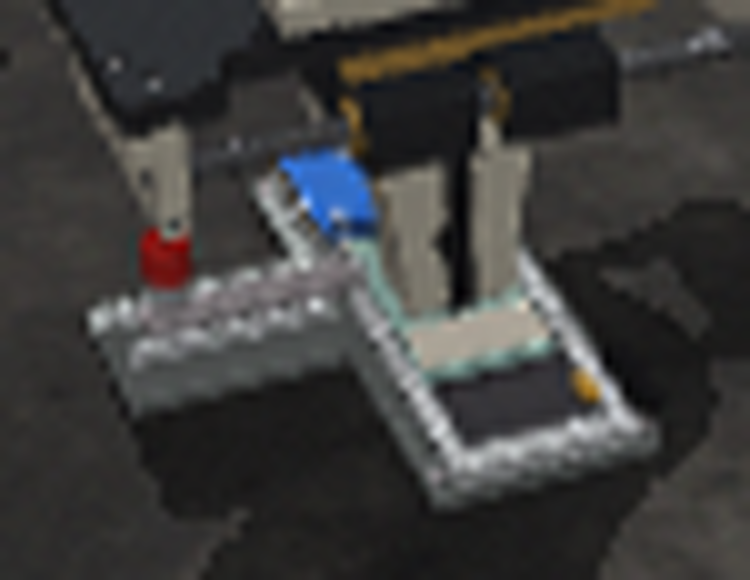

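The slide moves with the fingers: its front edge is now at crop px (430,378). I'll keep pulling, renew the press and correct sideways.

```bash
python3 -m crank '[[0.0005,-0.002,0.0005,0,0,0,0],[0.0007,-0.004,0.0008,0,0,0,0],[0.0009,-0.006,0.0008,0,0,0,0],[0.0009,-0.006,0.0008,0,0,0,0]]'
python3 - <<'E'
from h import *
show()
E
```

```text
t: 5.52
eef_pos: [0.5576, 0.0372, 0.0152]
ee_rot: [2.075, 1.562, 0.121]
force: [5.0, -4.9, 15.9]
width: 0.0005
t 5.525 stage [-2.63  0.82 15.2 ] F [ 5.03 -4.86 15.9 ] Fstage [ 6.49 -2.62 15.9 ] w 0.0005 q6 [ 0.419  0.394 -0.501  0.004 -0.668  0.767]
tool axes in stage
 [[ 0.0073  1.      0.0017]
 [ 0.004   0.0017 -1.    ]
 [-1.      0.0073 -0.004 ]]
```

```bash
cat > snap.py <<'E'
import sys,cv2
from station import grab_frame
k=sys.argv[1];import numpy as np
a=[]
for n in("scene","top"):
    im=grab_frame(n)["pixels"][...,::-1]
    c=im[185:243,210:285] if n=="scene" else im[165:223,205:275]
    a.append(cv2.resize(c,None,fx=10,fy=10,interpolation=cv2.INTER_CUBIC))
    cv2.imwrite(f"pics/{n}{k}.png",a[-1])
E
python3 snap.py 3; python3 -c "
from h import *
show()"
```

```text
t 5.625 stage [-2.59  0.84 15.23] F [ 5.88 -4.62 16.39] Fstage [ 7.19 -2.08 16.39] w 0.0003 q6 [ 0.419  0.394 -0.501  0.004 -0.668  0.767]
tool axes in stage
 [[ 0.0073  1.      0.0017]
 [ 0.004   0.0017 -1.    ]
 [-1.      0.0073 -0.004 ]]
```

View pics/scene3.png

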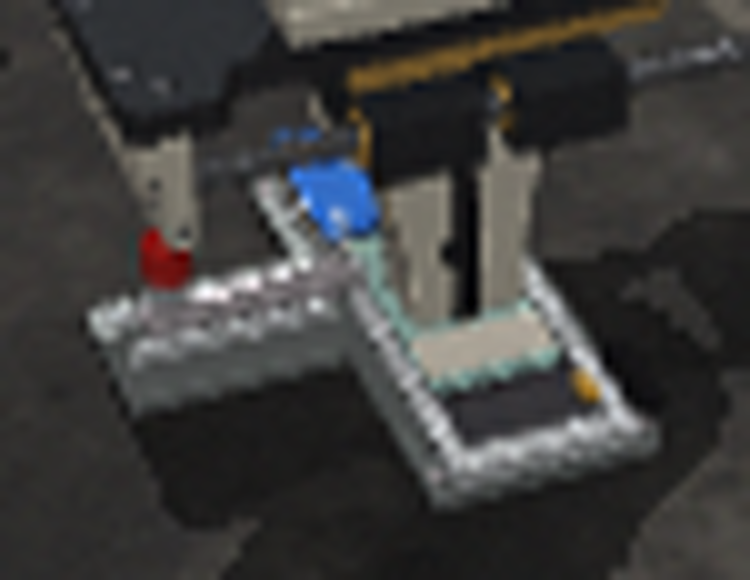

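View pics/top3.png

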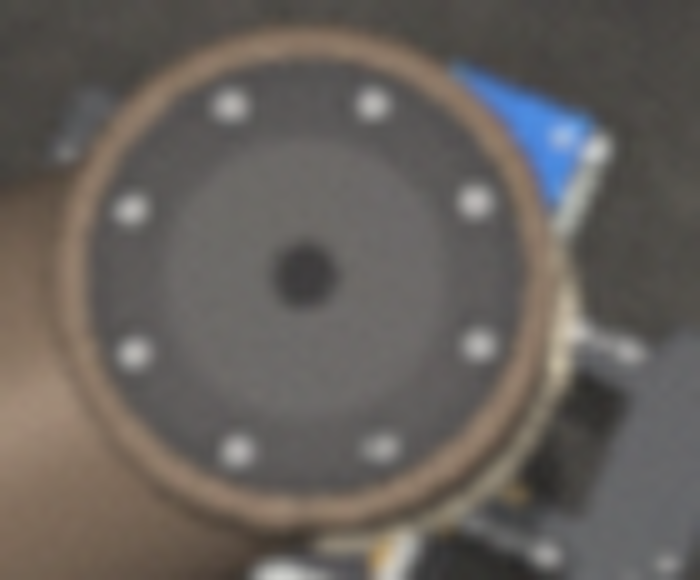

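The dark gap has shrunk and the front edge is at about crop (437,390), so the slide is following. I'll continue towards the roller.

```bash
python3 -m crank '[[0.0003,-0.002,0.0005,0,0,0,0],[0.0006,-0.004,0.001,0,0,0,0],[0.0008,-0.006,0.001,0,0,0,0],[0.0008,-0.006,0.001,0,0,0,0]]'
python3 - <<'E'
from h import *
show()
E
```

```text
t: 6.12
eef_pos: [0.553, 0.0391, 0.0152]
ee_rot: [2.121, 1.56, 0.168]
force: [5.4, -4.8, 18.7]
width: 0.0005
t 6.125 stage [-7.53  0.86 15.21] F [ 5.36 -4.83 18.69] Fstage [ 6.78 -2.47 18.69] w 0.0005 q6 [ 0.426  0.387 -0.513  0.005 -0.66   0.76 ]
tool axes in stage
 [[ 0.0094  1.      0.0024]
 [ 0.0058  0.0023 -1.    ]
 [-0.9999  0.0095 -0.0058]]
```

```bash
python3 -m crank '[[0.0001,-0.002,0.0005,0,0,0,0],[0.0002,-0.004,0.001,0,0,0,0],[0.0003,-0.006,0.001,0,0,0,0],[0.0003,-0.006,0.001,0,0,0,0]]'
python3 - <<'E'
from h import *
show()
E
python3 snap.py 4
```

```text
t: 6.62
eef_pos: [0.5483, 0.0411, 0.0152]
ee_rot: [2.158, 1.557, 0.206]
force: [9.1, -4.2, 17.8]
width: 0.0006
t 6.625 stage [-12.65   0.88  15.2 ] F [ 9.12 -4.21 17.8 ] Fstage [10.03 -0.48 17.8 ] w 0.0006 q6 [ 0.433  0.38  -0.526  0.005 -0.652  0.752]
tool axes in stage
 [[ 0.0111  0.9999  0.0027]
 [ 0.0074  0.0027 -1.    ]
 [-0.9999  0.0111 -0.0074]]
```

View pics/scene4.png

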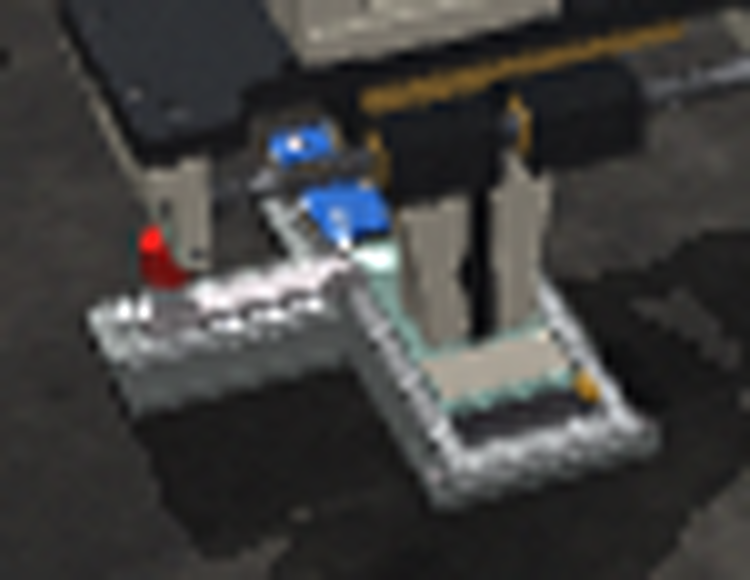

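The front edge is at about crop (450,410), level with the roller, and the fingers haven't slipped. I'll keep going.

```bash
python3 -m crank '[[0.0002,-0.0015,0.0003,0,0,0,0],[0.0004,-0.003,0.0006,0,0,0,0],[0.0006,-0.005,0.0006,0,0,0,0],[0.0006,-0.005,0.0006,0,0,0,0]]'
python3 - <<'E'
from h import *
show()
E
```

```text
t: 7.22
eef_pos: [0.5444, 0.0427, 0.0151]
ee_rot: [2.168, 1.556, 0.217]
force: [9.4, -4.7, 21.2]
width: 0.0004
t 7.225 stage [-16.91   0.88  15.15] F [ 9.43 -4.69 21.24] Fstage [10.5  -0.82 21.24] w 0.0004 q6 [ 0.44   0.375 -0.536  0.006 -0.646  0.746]
tool axes in stage
 [[ 0.0124  0.9999  0.0031]
 [ 0.0085  0.003  -1.    ]
 [-0.9999  0.0124 -0.0085]]
```

```bash
python3 -m crank '[[-0.0002,-0.0015,0,0,0,0,0],[-0.0002,-0.003,0.0003,0,0,0,0],[-0.0002,-0.005,0.0005,0,0,0,0],[-0.0002,-0.005,0.0005,0,0,0,0]]'
python3 - <<'E'
from h import *
show()
E
```

```text
t: 7.72
eef_pos: [0.5395, 0.0446, 0.0152]
ee_rot: [2.21, 1.556, 0.259]
force: [8.5, -1.3, 20.7]
width: 0.0008
t 7.725 stage [-22.17   0.85  15.19] F [ 8.52 -1.27 20.74] Fstage [ 8.38  2.01 20.74] w 0.0008 q6 [ 0.447  0.368 -0.546  0.005 -0.641  0.739]
tool axes in stage
 [[ 0.0122  0.9999  0.003 ]
 [ 0.0091  0.0029 -1.    ]
 [-0.9999  0.0122 -0.0091]]
```

```bash
python3 -m crank '[[-0.0002,-0.0015,0,0,0,0,0],[-0.0002,-0.003,0,0,0,0,0],[-0.0002,-0.004,0,0,0,0,0],[-0.0002,-0.004,0,0,0,0,0]]'
python3 - <<'E'
from h import *
show()
E
python3 snap.py 5
```

```text
t: 8.22
eef_pos: [0.5357, 0.0462, 0.0152]
ee_rot: [2.216, 1.556, 0.264]
force: [9.6, -1.8, 18.5]
width: 0.0001
t 8.225 stage [-26.24   0.89  15.18] F [ 9.55 -1.84 18.52] Fstage [ 9.55  1.88 18.52] w 0.0001 q6 [ 0.453  0.364 -0.554  0.005 -0.638  0.733]
tool axes in stage
 [[ 0.0119  0.9999  0.0031]
 [ 0.009   0.003  -1.    ]
 [-0.9999  0.012  -0.009 ]]
```

View pics/scene5.png

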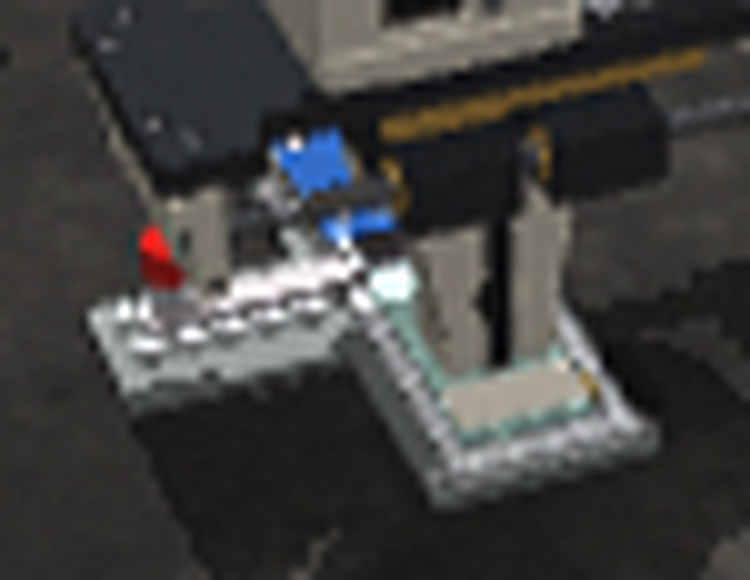

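The slide is nearly home; its front edge is at about crop (462,437), and only a sliver of the bed still shows.

```bash
python3 -m crank '[[0.0001,-0.001,0,0,0,0,0],[0.0001,-0.002,0,0,0,0,0],[0.0001,-0.002,0,0,0,0,0],[0.0001,-0.002,0,0,0,0,0]]'
python3 - <<'E'
from h import *
show()
E
```

```text
t: 8.82
eef_pos: [0.5339, 0.0469, 0.0152]
ee_rot: [2.215, 1.556, 0.263]
force: [9.2, -1.0, 18.9]
width: 0.0006
t 8.825 stage [-28.14   0.91  15.18] F [ 9.18 -0.97 18.94] Fstage [ 8.87  2.54 18.94] w 0.0006 q6 [ 0.456  0.362 -0.558  0.005 -0.636  0.73 ]
tool axes in stage
 [[ 0.0121  0.9999  0.0031]
 [ 0.0091  0.003  -1.    ]
 [-0.9999  0.0121 -0.0091]]
```

```bash
python3 -m crank '[[0.0001,-0.001,0,0,0,0,0],[0.0001,-0.002,0,0,0,0,0],[0.0001,-0.002,0,0,0,0,0]]'
python3 - <<'E'
from h import *
show()
E
```

```text
t: 9.2
eef_pos: [0.5324, 0.0476, 0.0152]
ee_rot: [2.206, 1.555, 0.254]
force: [10.1, -3.6, 19.8]
width: 0.0004
t 9.2 stage [-29.84   0.98  15.21] F [10.13 -3.56 19.83] Fstage [10.72  0.49 19.83] w 0.0004 q6 [ 0.459  0.36  -0.562  0.005 -0.634  0.727]
tool axes in stage
 [[ 0.0125  0.9999  0.0033]
 [ 0.0093  0.0032 -1.    ]
 [-0.9999  0.0126 -0.0092]]
```

```bash
python3 -m crank '[[0,-0.001,0,0,0,0,0],[0,-0.002,0,0,0,0,0],[0,-0.002,0,0,0,0,0]]'
python3 - <<'E'
from h import *
show()
E
python3 snap.py 6
```

```text
t: 9.57
eef_pos: [0.5312, 0.0482, 0.0152]
ee_rot: [2.189, 1.554, 0.237]
force: [13.8, -6.2, 16.4]
width: 0.0005
t 9.575 stage [-31.2    1.11  15.2 ] F [13.85 -6.23 16.44] Fstage [15.17 -0.58 16.44] w 0.0005 q6 [ 0.461  0.358 -0.566  0.006 -0.631  0.724]
tool axes in stage
 [[ 0.0134  0.9999  0.0036]
 [ 0.0096  0.0034 -0.9999]
 [-0.9999  0.0134 -0.0095]]
```

View pics/scene6.png

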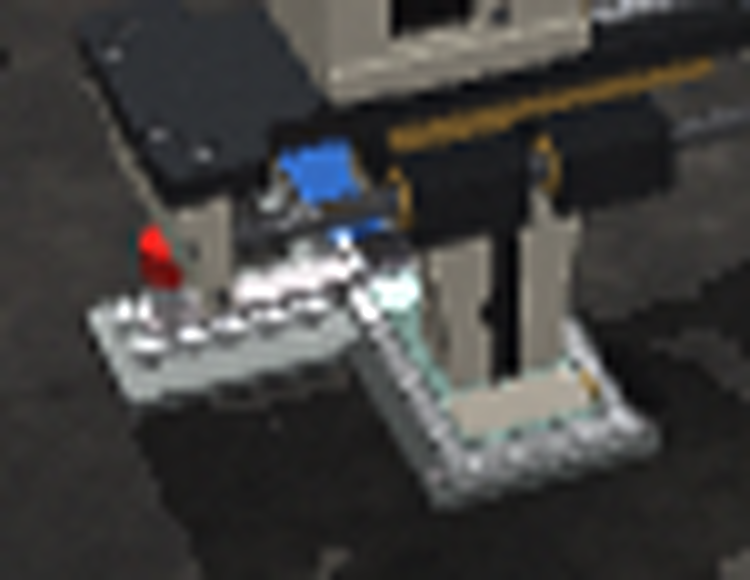

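Pull has jumped to 15 N and no bed gap is visible, so the slide seems to be on the stop. I'll renew the press and pull once more to confirm.

```bash
python3 -m crank '[[0.0003,0,0,0,0,0,0],[0.0004,-0.001,0,0,0,0,0],[0.0004,-0.001,0,0,0,0,0]]'
python3 - <<'E'
from h import *
show()
E
```

```text
t: 10.05
eef_pos: [0.5308, 0.0485, 0.0152]
ee_rot: [2.172, 1.553, 0.221]
force: [15.2, -7.2, 19.6]
width: 0.0006
t 10.05 stage [-31.64   1.22  15.19] F [15.22 -7.2  19.65] Fstage [16.81 -0.97 19.65] w 0.0006 q6 [ 0.462  0.357 -0.568  0.007 -0.629  0.723]
tool axes in stage
 [[ 0.0143  0.9999  0.004 ]
 [ 0.0099  0.0038 -0.9999]
 [-0.9998  0.0143 -0.0098]]
```

```bash
python3 -m crank '[[0.0002,-0.001,0,0,0,0,0],[0.0002,-0.002,0,0,0,0,0],[0.0002,-0.002,0,0,0,0,0]]'
python3 - <<'E'
from h import *
show()
E
```

```text
t: 10.42
eef_pos: [0.5295, 0.0493, 0.0152]
ee_rot: [2.175, 1.553, 0.224]
force: [15.6, -8.1, 18.7]
width: 0.0004
t 10.425 stage [-33.22   1.5   15.17] F [15.61 -8.08 18.71] Fstage [17.5  -1.65 18.71] w 0.0004 q6 [ 0.465  0.355 -0.572  0.007 -0.627  0.72 ]
tool axes in stage
 [[ 0.0149  0.9999  0.0041]
 [ 0.0104  0.0039 -0.9999]
 [-0.9998  0.015  -0.0103]]
```

The pull levelled off at 17.5 N while the fingers slid on the glass, so the slide is home. Lifting off to look.

```bash
python3 -m crank '[[-0.004,0,0,0,0,0,0],[-0.03,0,0,0,0,0,0],[-0.06,0,0,0,0,0,0],[-0.09,-0.02,-0.04,0,0,0,0],[-0.1,-0.04,-0.09,0,0,0,0],[-0.1,-0.06,-0.14,0,0,0,0],[-0.1,-0.06,-0.14,0,0,0,0]]'
python3 - <<'E'
from h import *
show()
E
python3 snap.py 7
```

```text
t: 11.3
eef_pos: [0.5159, 0.2023, 0.1099]
ee_rot: [-2.066, 1.571, 2.265]
force: [-0.4, -0.0, 0.4]
width: 0.0001
t 11.3 stage [-103.08  138.3   109.88] F [-0.4  -0.03  0.37] Fstage [-0.36 -0.18  0.37] w 0.0001 q6 [ 0.727  0.268 -0.411 -0.    -0.892  0.463]
tool axes in stage
 [[-2.0e-04  1.0e+00  3.2e-03]
 [ 1.0e-04  3.2e-03 -1.0e+00]
 [-1.0e+00 -2.0e-04 -1.0e-04]]
```

View pics/scene7.png

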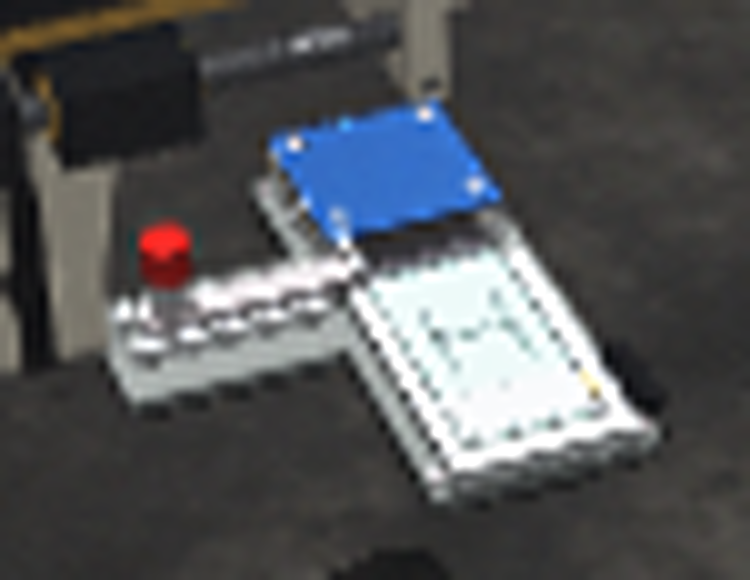

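View pics/top7.png

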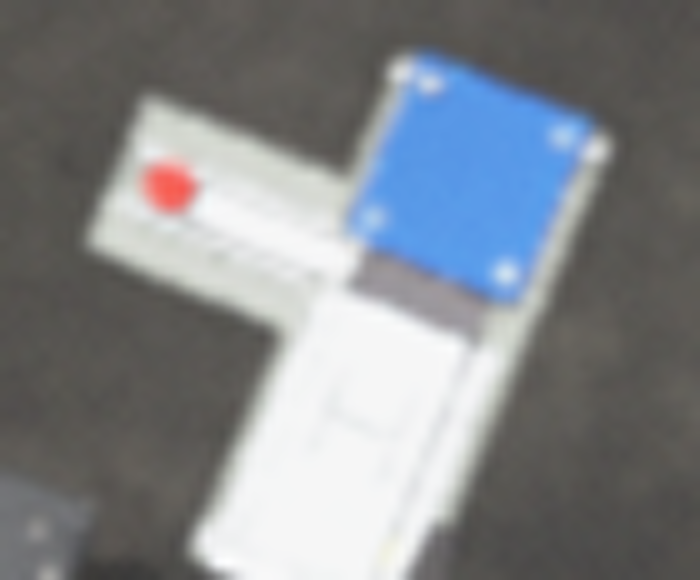

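The slide is flush at the stop. Behind it there is an open dark gap where the lock bar crosses. The knob is still at the left, around top crop (170,187). Next I'll move the fingers to the left of the knob.

```bash
python3 -m crank '[[0,0.05,0.005,0,0,0,0],[0,0.1,0.01,0,0,0,0],[0.02,0.127,0.016,0,0,0,0],[0.05,0.127,0.016,0,0,0,0],[0.08,0.127,0.016,0,0,0,0],[0.083,0.127,0.016,0.003,0,0,0],[0.083,0.127,0.016,0.003,0,0,0]]'
python3 - <<'E'
from h import *
show()
E
python3 snap.py 8
```

```text
t: 12.28
eef_pos: [0.6282, 0.1362, 0.0276]
ee_rot: [0.328, 1.57, -1.63]
force: [-0.3, 0.2, 0.7]
width: 0.0006
t 12.275 stage [ 25.79 119.07  27.6 ] F [-0.27  0.19  0.72] Fstage [-0.32  0.07  0.72] w 0.0006 q6 [ 0.517  0.489 -0.287  0.    -0.796  0.666]
tool axes in stage
 [[ 1.0e-04  1.0e+00 -3.8e-03]
 [-3.0e-04 -3.8e-03 -1.0e+00]
 [-1.0e+00  1.0e-04  3.0e-04]]
```

View pics/scene8.png

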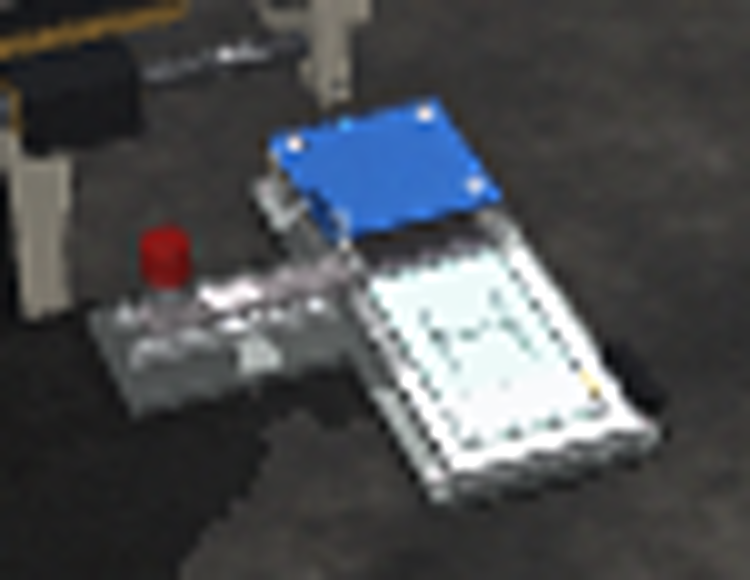

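```bash
python3 -m crank '[[0.003,-0.002,0.005,0,0,0,0],[0.003,-0.002,0.01,0,0,0,0],[0.003,-0.002,0.015,0,0,0,0],[0.003,-0.002,0.018,0,0,0,0],[0.003,-0.002,0.018,0,0,0,0]]'
python3 - <<'E'
from h import *
show()
E
```

```text
t: 13.0
eef_pos: [0.6194, 0.1207, 0.0241]
ee_rot: [2.975, 1.571, 1.016]
force: [-0.5, 0.6, 0.7]
width: 0.0005
t 13.0 stage [ 23.37 101.38  24.14] F [-0.55  0.61  0.67] Fstage [-0.74  0.36  0.67] w 0.0005 q6 [ 0.501  0.478 -0.317 -0.    -0.776  0.682]
tool axes in stage
 [[ 0.      1.     -0.0036]
 [ 0.     -0.0036 -1.    ]
 [-1.      0.     -0.    ]]
```

```bash
python3 -m crank '[[0,0,0.004,0,0,0,0],[0,0,0.008,0,0,0,0],[0,0,0.012,0,0,0,0],[0,0,0.016,0,0,0,0],[0,0,0.02,0,0,0,0],[0,0,0.02,0,0,0,0]]'
python3 - <<'E'
from h import *
show()
E
python3 snap.py 9
```

```text
t: 13.75
eef_pos: [0.6116, 0.102, 0.0241]
ee_rot: [-0.481, 1.57, -2.44]
force: [0.7, -0.3, 0.4]
width: 0.0003
t 13.75 stage [23.22 81.07 24.1 ] F [ 0.66 -0.29  0.45] Fstage [ 0.72 -0.02  0.45] w 0.0003 q6 [ 0.48   0.464 -0.343  0.    -0.764  0.703]
tool axes in stage
 [[-2.0e-04  1.0e+00 -3.6e-03]
 [-4.0e-04 -3.6e-03 -1.0e+00]
 [-1.0e+00 -2.0e-04  4.0e-04]]
```

View pics/scene9.png

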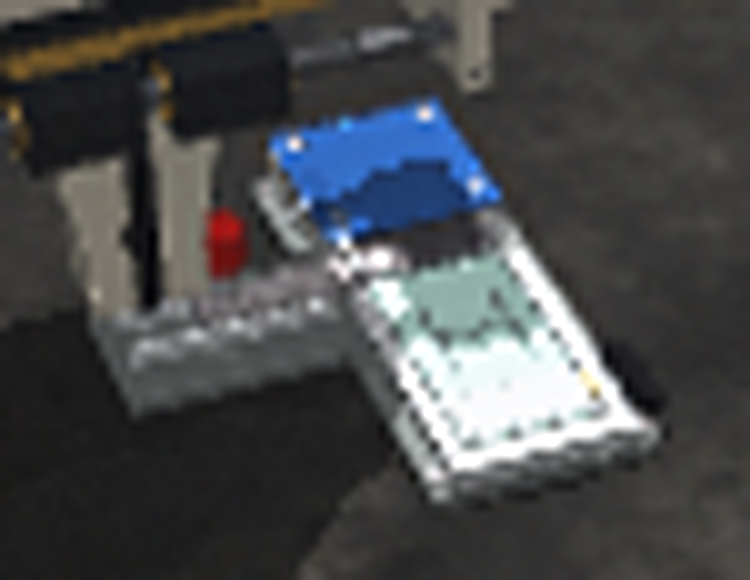

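The knob is moving (crop 225,240) and the bar tip is entering the channel at (375,258).

```bash
python3 -m crank '[[0,0,0.004,0,0,0,0],[0,0,0.008,0,0,0,0],[0,0,0.012,0,0,0,0],[0,0,0.016,0,0,0,0],[0,0,0.018,0,0,0,0],[0,0,0.018,0,0,0,0]]'
python3 - <<'E'
from h import *
show()
E
python3 snap.py 10
```

```text
t: 14.6
eef_pos: [0.6048, 0.0854, 0.0241]
ee_rot: [-0.486, 1.57, -2.444]
force: [-0.3, -0.0, 0.7]
width: 0.0006
t 14.6 stage [23.15 63.21 24.06] F [-0.28 -0.03  0.7 ] Fstage [-0.25 -0.13  0.7 ] w 0.0006 q6 [ 0.46   0.452 -0.365  0.    -0.755  0.723]
tool axes in stage
 [[-2.0e-04  1.0e+00 -3.5e-03]
 [-4.0e-04 -3.5e-03 -1.0e+00]
 [-1.0e+00 -2.0e-04  4.0e-04]]
```

View pics/scene10.png

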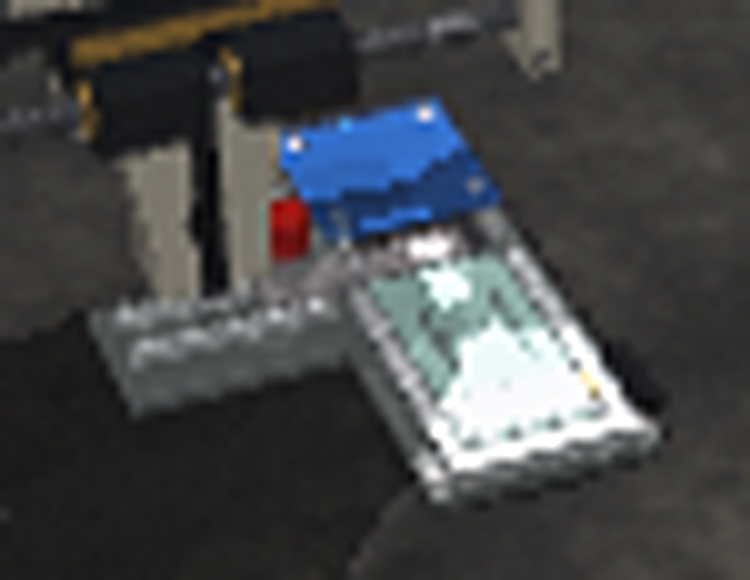

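The bar tip is at about (455,245) and needs roughly 10 mm more.

```bash
python3 -m crank '[[0,0,0.002,0,0,0,0],[0,0,0.004,0,0,0,0],[0,0,0.006,0,0,0,0],[0,0,0.008,0,0,0,0],[0,0,0.008,0,0,0,0]]'
python3 - <<'E'
from h import *
show()
E
```

```text
t: 15.32
eef_pos: [0.6019, 0.0782, 0.0241]
ee_rot: [-0.457, 1.571, -2.415]
force: [0.4, 1.1, 0.2]
width: 0.0005
t 15.325 stage [23.14 55.36 24.07] F [0.41 1.08 0.19] Fstage [-0.02  1.15  0.19] w 0.0005 q6 [ 0.451  0.447 -0.374  0.    -0.75   0.733]
tool axes in stage
 [[-1.0e-04  1.0e+00 -3.4e-03]
 [-2.0e-04 -3.4e-03 -1.0e+00]
 [-1.0e+00 -1.0e-04  2.0e-04]]
```

```bash
python3 -m crank '[[0,0,0.001,0,0,0,0],[0,0,0.002,0,0,0,0],[0,0,0.003,0,0,0,0],[0,0,0.003,0,0,0,0]]'
python3 - <<'E'
from h import *
show()
E
```

```text
t: 15.82
eef_pos: [0.6011, 0.0759, 0.0242]
ee_rot: [2.605, 1.57, 0.647]
force: [0.2, 3.5, 0.0]
width: 0.0004
t 15.825 stage [23.27 52.94 24.15] F [0.17 3.46 0.04] Fstage [-1.14  3.27  0.04] w 0.0004 q6 [ 0.448  0.445 -0.377 -0.    -0.748  0.736]
tool axes in stage
 [[ 3.0e-04  1.0e+00 -3.3e-03]
 [ 5.0e-04 -3.3e-03 -1.0e+00]
 [-1.0e+00  3.0e-04 -5.0e-04]]
```

```bash
python3 -m crank '[[0,0,0.001,0,0,0,0],[0,0,0.0015,0,0,0,0],[0,0,0.0015,0,0,0,0]]'
python3 - <<'E'
from h import *
show()
E
python3 snap.py 11
```

```text
t: 16.2
eef_pos: [0.6011, 0.0756, 0.0243]
ee_rot: [2.711, 1.568, 0.753]
force: [-0.2, 9.4, -0.5]
width: 0.0005
t 16.2 stage [23.38 52.75 24.25] F [-0.17  9.36 -0.47] Fstage [-3.67  8.61 -0.47] w 0.0005 q6 [ 0.447  0.444 -0.378 -0.001 -0.746  0.738]
tool axes in stage
 [[ 0.0011  1.     -0.0031]
 [ 0.0023 -0.0031 -1.    ]
 [-1.      0.0011 -0.0023]]
```

View pics/scene11.png

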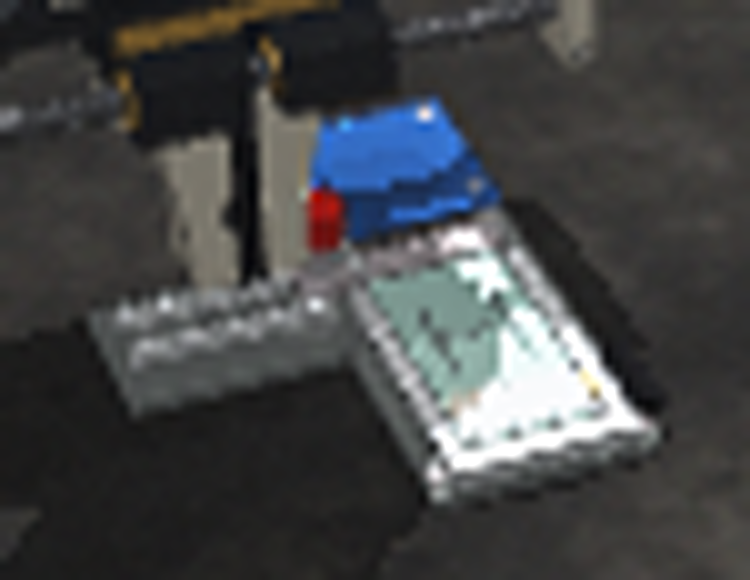

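Force is 8.6 N and the fingers have stalled, with the bar spanning the channel to about (490,235), so it's at its end stop. I'll back off and check.

```bash
python3 -m crank '[[0,0,-0.01,0,0,0,0],[-0.01,0,-0.03,0,0,0,0],[-0.04,-0.01,-0.06,0,0,0,0],[-0.07,-0.04,-0.1,0,0,0,0],[-0.1,-0.07,-0.13,0,0,0,0],[-0.1,-0.1,-0.15,0,0,0,0],[-0.1,-0.1,-0.15,0,0,0,0]]'; python3 snap.py 12
python3 - <<'E'
import cv2
from station import grab_frame
for n in("scene","top"): cv2.imwrite(f"pics/full_{n}12.png",cv2.resize(grab_frame(n)["pixels"][...,::-1],None,fx=1.5,fy=1.5))
E
```

```text
t: 17.18
eef_pos: [0.5637, 0.2538, 0.1254]
ee_rot: [2.521, 1.569, 0.566]
force: [-0.1, -1.0, -1.0]
width: 0.0005
```

View pics/scene12.png

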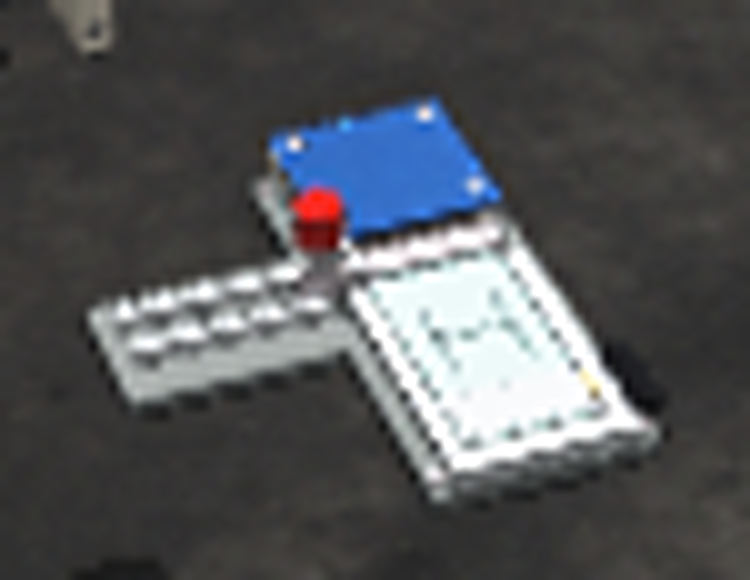

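View pics/top12.png

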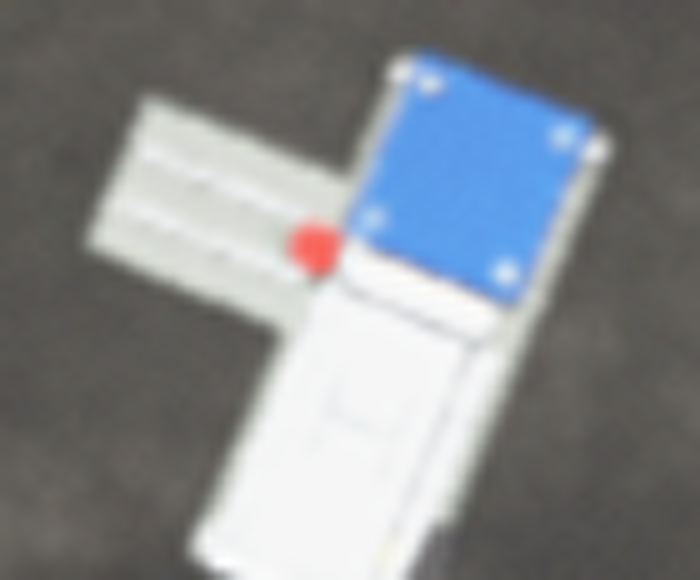

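View pics/full_scene12.png

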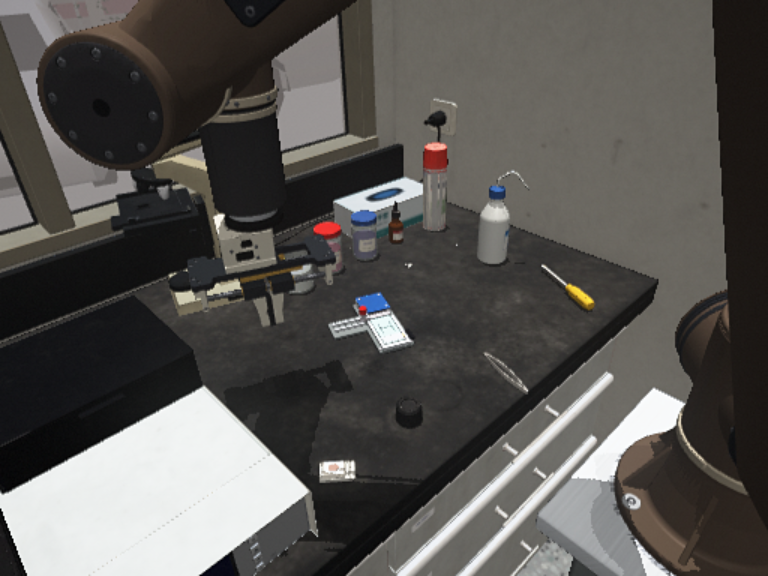

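Run:
```python
from fit import *
p=[.5597,.0355,-.384]
for n,uv in(("top",(315,247)),("scene",(318,205))):
    s=least_squares(lambda q:proj(n,world(p,(q[0],q[1],40)))-O(n,*uv),[23,30]);print("knob",n,s.x.round(1))
for n,u1 in(("scene",(470,443)),("scene",(602,405))):
    s=least_squares(lambda q:proj(n,world(p,(q[0],q[1],15)))-O(n,*u1),[-60,0]);print("slide front corner",s.x.round(1))
from station import get_state;s=get_state();print(s["t"],s["force"],np.abs(s["qd"]).max())
```

```text
knob top [22.6 31.1]
knob scene [22.7 31.3]
slide front corner [-60.   19.8]
slide front corner [-58.7 -17.6]
17.475 [0.25323254 0.3312011  0.35166725] 0.0031128727930555045
```

```bash
python3 -c "
from station import job_done;print(job_done())"
```

```text
the job is handed in; nothing more can be done
None
```

The slide is home against the front stop and the lock bar is fully across behind it. I handed the job in at about 17.5 s with the arm clear and nothing being touched.

- **Drawing the slide:** I pressed with shut fingers and drew it about 36 mm past the roller. The readings I took between steps showed a press of roughly 8–21 N, at least 11 N for most of the draw and never near the 30 N limit. At the end the pull rose from about 10 N to 17.5 N and levelled off as the fingers slipped, which is what reaching the stop should look like.
- **Locking:** I pushed the knob until the bar stalled at 8.6 N, then backed off.
- **Last checks:**
  - In the pictures the slide's front corners are at stage x = -60.0 and -58.7 mm, against -60 mm for home. The 1.3 mm difference is within reading error.
  - The knob is at stage y of about 31.2 mm, against 30.5 mm for full travel. That is 0.7 mm short, within the roughly 2 mm camera calibration, and the hard stall suggests it is at its end stop.
  - In the last scene picture the bystanders are where they were at the start. I saw no crack in the glass, though the pictures are coarse.

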